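# Set the curing time and start the resin lamp

### The job

The resin charms lie ready under the curing lamp. With a fingertip, and without taking hold of it, turn the knurled timer dial on top of the lamp clockwise until its white pointer has clicked in at the green mark; then press the orange start button right down and let it come up again. Do not press start before the time is set, do not shift the lamp, and leave the dish, bottle, tape and white block where they are.

Things in the scene. Friction and masses are not known exactly. Their poses are not given: they have to be found in the camera images.
- lamp: White arched UV curing lamp, open at front and back, loose on rubber feet, 1.5 kg: 250 mm wide (its y), 180 mm deep (its x); top face flat, level, 100 mm above the table over the middle 170 mm of the width. Origin: centre of its underside, on the table. x points from the user's side to the back, y to the user's left, z up. Dial and start button are on its top face.
- dial_top (a point): Centre of the dial's flat top, on its upright axis, 118.5 mm above the table; x: where the pointer points, z up. The dial is a black cylinder, 56 mm across, 17 mm tall, rim knurled and grippy; a white pointer line runs to its rim. It turns when a fingertip rubs along the rim, or presses on the top off the middle and circles about the axis.
- dial (a joint): Turn in rad, growing clockwise seen from above. Detents at 0, 0.6, 1.2, 1.8 and 2.4; stops just beyond the ends; let go between two, it snaps into the nearer. Starts in one of the first three; 1.8 is the green mark. Leaving a detent takes about 0.05 N m (2.5 N at 20 mm from the axis), less once under way. Pointer angle: 1.2 - value, counter-clockwise from the lamp's x.
- green_mark (a point): Centre of the green dot, 10 mm across, printed on the lamp's top face 38.5 mm from the dial's axis. It is the fourth, counting clockwise, of five dots round the dial; the others are dark grey and smaller.
- start_top (a point): Centre of the top face of the orange start button, a round spring button of 25 mm diameter that stands 9 mm proud of the lamp's top face, 92 mm to the user's left of the dial's axis.
- start (a joint): How far the start button is pressed, in m: 0 up, 0.005 fully down. It starts to give at 1.2 N and is fully down at about 3.7 N; it springs back by itself.
- dish: White ceramic dish, 84 mm across and 16 mm high, with three heart charms in it, standing under the lamp's arch on its base plate. Origin: centre of its underside. A bystander.
- resin: Black resin bottle with a yellow label, 36 mm across, 95 mm tall, standing to the left of the lamp. Origin: centre of its underside. A bystander.
- tape: Red tape roll lying flat, 96 mm across, 18 mm high, to the right of the lamp. Origin: centre of its underside. A bystander.
- block: White sanding block, 70 x 35 x 26 mm, lying beyond the lamp. Origin: centre of its underside. A bystander.

How it is judged (in metres and radians):
On the way, in this order (a step that is already met when the one before it is completed fails the run):
1. the dial has clicked in at the green mark (value of joint dial between 1.68 and 1.92 rad), for 0.2 s.
2. the start button is pressed right down (value of joint start above 0.004 m), for 0.05 s.
At the end, for the whole second after the job is handed in: The dial rests in the green detent (1.8 rad within 0.1), the start button has been pressed at least 4 mm after that and is up again (within 1 mm), the lamp is at rest within 15 mm of where it stood, the dish, bottle, tape and block within 20 mm, the bottle upright (value of joint dial between 1.7 and 1.9 rad and value of joint start below 0.001 m and distance of lamp from where it was at the start of the episode below 0.015 m and linear speed of lamp below 0.02 m/s and distance of each of dish, resin, tape, block from where it was at the start of the episode below 0.02 m and angle between resin's own z axis and vertical below 0.1 rad); the robot touches nothing.
It fails at once if start is pressed (2.5 mm or more) while the dial is not at the green mark (value of joint start above 0.0025 m and (value of joint dial below 1.6 rad or value of joint dial above 2 rad)).
It fails at once if the dial is taken hold of: the grasp point between the fingers comes down over its middle (within 20 mm sideways and less than 13 mm above its top face) (horizontal distance between the grasp point and dial_top below 0.02 m and z of the grasp point in the frame of dial_top below 0.013 m).
It fails at once if the lamp is shoved more than 20 mm, lifted or tipped (distance of lamp from where it was at the start of the episode above 0.02 m or height (world z) of lamp above 0.008 m or angle between lamp's own z axis and vertical above 0.08 rad).
It fails at once if a bystander is moved more than 30 mm, lifted or knocked over (distance of any of dish, resin, tape, block from where it was at the start of the episode above 0.03 m or angle between resin's own z axis and vertical above 0.4 rad).
It also fails if it takes over 67 s, if anything falls off the work surface, if the arm or the gripper's body presses on something with over 40 N, if the wrist force passes 120 N, or if a joint passes its speed limit or range.

### The arm

A 6-joint arm with a two-finger parallel gripper is mounted at the origin on the work surface. World frame = base frame: x ahead of the robot, y to its left, z up, the work surface at z = 0. Lengths are in mm, angles in rad, forces in N, time in s.
With the tool pointing down it reaches from about 250 to 725 mm from the base axis. Payload 4 kg.
Tool frame: the origin (TCP) lies midway between the tips of the shut fingers; the grasp point (between the pads) lies 19 mm behind it (env.hold_point_z is the distance from the TCP to the grasp point, in mm); z points along the fingers, y is the line along which they close (so a half turn about z gives the same grasp; the last joint's range is limited). The gripper opens to 85 mm and grips with 20 to 120 N. Pads are 22 mm wide; open, the fingers measure 114 mm over their backs; the gripper's body (76 mm by 85 mm) begins 54 mm behind the grasp point. The pads swing forward as they close: fully open they stand 13 mm farther back than shut.
Start: joints at [-1.202, 0.241, 0.005, 1.335, 0, 1.571], TCP at [180.246, -466.38, 210.706] pointing down, gripper open.
Joint ranges: [-2.72, 2.72], [-1.05, 1.87], [-1.09, 1.28], [-1.99, 2.15], [-1.42, 1.44], [-3.14, 3.14]. Speed limits (rad/s): [2.79, 2.79, 3.14, 3.14, 3.14, 3.14].

### API

Orientations are given as a rotation vector (axis times angle).
In Python, from cell import state, optics, workorder, env gives the robot as it stands. The module is installed in compiled form; this text tells all that it offers.
- The arm moves only by the shell command python3 -m crank 'ROWS' [OPENING] [FORCE]. ROWS is JSON, a list of rows, each an object of numbers: "tx", "ty", "tz": the shift along the tool's x, y, z in units of 0.15 m (1.0 is 0.15 m); "ax", "ay", "az": the turn, a rotation vector about the tool's x, y, z in units of 360 degrees (1.0 is 360 degrees). In form: [{"tx": .., "ty": .., "tz": .., "ax": .., "ay": .., "az": ..}, ...]. A call has 1 to 12 rows; each row shifts and turns the commanded pose from where the row before left it, along the tool's axes as they then stand; what a row does not reach is not made up. A row lasts 1/8 s, in which the tool goes at most 62.5 mm and 10.7 degrees, less where a joint would pass 70% of its speed; a pose out of reach is approached as far as the arm can. A call with a number of a shift or a turn outside -1 to 1 is refused whole. A call with a gripper value outside its range is refused whole. OPENING is the closure, from -1 (fully open) to 1 (shut), set as the call begins (- or left out, the last holds). The fingers move at their own pace and stop on an object; FORCE is the grip in N (left out, the last holds). Time passes only in rows, so rows that do not move let the fingers close. It gives the time, the measured TCP pose, the force, the opening and the grip force at its end, in the units of the state.
- state(): the state, without advancing time (a new reading comes with each control period).
- optics.read_camera(name): name is "scene" or "side" or "wrist"; returns the picture (400x640x3 uint8, red, green, blue); there is no depth.
- optics.camera_info(name): a dict with "fx", "fy", "cx", "cy" (pixels), "k1" (the pictures are not rectified: a ray, as slopes to the right and down, at radius r is drawn at 1 + k1 r^2 times it, then the intrinsics apply), "extrinsics" (4x4, takes a point from world to camera coordinates); the wrist camera has in their place "mount" (4x4, takes a point from camera to tool coordinates, whose origin is the TCP and whose axes are the flange's). Camera axes: x right, y up, looking along -z (the intrinsics and any distortion apply to the point x, -y, -z); pixel columns grow to the right and rows downward; lengths in mm; the calibration is good to about 2 mm. A picture is of the moment at which its call begins: read the wrist's pose just before it. camera_info takes no time and is no camera call.
- workorder.finish_job(): hands the job in; it is judged then, once.
The state is a dict: "t": time; "joint_pos": joint angles; "qd": joint speeds; "tau": joint torques, N m; "position": TCP position; "tool_rot": TCP orientation; "ft_force": force on the tool from outside, world axes, zero at the start; "wrist_torque": the same for the moment, N m; "finger_gap": opening from 0.0 (shut) to 1.0 (fully open); "gripper_force": force on a finger pad.
Only numpy, scipy, OpenCV 4.12 (cv2) and the standard library are available. Lean on these libraries where they do the work, as an engineer would, in place of code of your own. Each camera call takes 0.05 s, during which the arm holds its last target. There are 200 camera calls.

## Working session

There is one attempt and no reset: what is moved stays moved. The work goes in short steps, Python scripts to look and compute and a shell command to move; the robot and the scene stay as the last step left them, time stands still between calls to the robot, and variables do not carry over. Pictures are saved under pics/ and viewed, at most 10 in all, crops included, and the job is handed in when it is done.

```bash
mkdir -p pics; cat > h.py <<'E'
import numpy as np, cv2
from cell import state, optics, workorder, env
from scipy.spatial.transform import Rotation as R
def snap(n,f=None):
    im=optics.read_camera(n)
    if f: cv2.imwrite('pics/'+f,im[...,::-1])
    return im
def ray(n,uv,s=None):
    c=optics.camera_info(n)
    K=np.array([[c['fx'],0,c['cx']],[0,c['fy'],c['cy']],[0,0,1.]])
    p=cv2.undistortPoints(np.array([[uv]],float),K,np.array([c['k1'],0,0,0.]))[0,0]
    d=np.array([p[0],-p[1],-1.])
    if 'mount' in c:
        T=np.eye(4);T[:3,:3]=R.from_rotvec(s['tool_rot']).as_matrix();T[:3,3]=s['position']
        M=T@np.array(c['mount'])
    else: M=np.linalg.inv(np.array(c['extrinsics']))
    return M[:3,3],M[:3,:3]@d
def onz(n,uv,z,s=None):
    o,d=ray(n,uv,s); return o+d*(z-o[2])/d[2]
E
python3 - <<'E'
from h import *
s=state();print(s)
for n in('scene','side'):
    snap(n,n+'1.png');c=optics.camera_info(n);M=np.linalg.inv(np.array(c['extrinsics']));print(n,M.round(2),c['fx'],c['k1'])
print(optics.camera_info('wrist'))
E
```

```text
{'t': 0.0, 'joint_pos': array([-1.20199234e+00,  2.41396067e-01,  3.74683419e-03,  1.33519856e+00,
        9.91100769e-06,  1.57079726e+00]), 'qd': array([-0.00048716, -0.00025747,  0.00158706, -0.00012103,  0.00032863,
        0.00027322]), 'tau': array([ 4.13234156e-04, -3.72318435e+01,  2.52406597e+01,  1.69592845e-02,
       -1.35096388e-04, -8.45767147e-06]), 'position': array([ 180.01407786, -465.76011998,  209.83007011]), 'tool_rot': array([-3.08634627e+00, -5.75666769e-01,  5.75189049e-04]), 'ft_force': array([ 0.35494282,  0.20096866, -0.2599353 ]), 'wrist_torque': array([ 0.04203683, -0.03110184, -0.0216507 ]), 'gripper_force': 0.0, 'finger_gap': 0.9996664518519416}
scene [[-2.40000e-01 -6.20000e-01  7.50000e-01  1.50902e+03]
 [ 9.70000e-01 -1.50000e-01  1.90000e-01  2.87960e+02]
 [-1.00000e-02  7.70000e-01  6.40000e-01  8.82660e+02]
 [ 0.00000e+00  0.00000e+00  0.00000e+00  1.00000e+00]] 493.37497299380306 -0.1022434060587078
side [[-9.6000e-01  2.3000e-01 -1.6000e-01  4.5564e+02]
 [-2.8000e-01 -7.6000e-01  5.9000e-01  5.4296e+02]
 [ 1.0000e-02  6.1000e-01  7.9000e-01  7.5085e+02]
 [ 0.0000e+00  0.0000e+00  0.0000e+00  1.0000e+00]] 387.00355596735903 -0.01528899609278925
{'fx': 357.28999441343706, 'fy': 357.28999441343706, 'cx': 325.72671302053936, 'cy': 199.67087550361046, 'k1': 0.01573433690931199, 'mount': array([[-8.41707379e-04,  9.54119428e-01,  2.99425132e-01,
         7.85513561e+01],
       [ 9.99999574e-01,  9.16153977e-04, -1.08251728e-04,
         3.77009612e-01],
       [-3.77604602e-04,  2.99424913e-01, -9.54119793e-01,
        -1.61364255e+02],
       [ 0.00000000e+00,  0.00000000e+00,  0.00000000e+00,
         1.00000000e+00]])}
```

View pics/scene1.png

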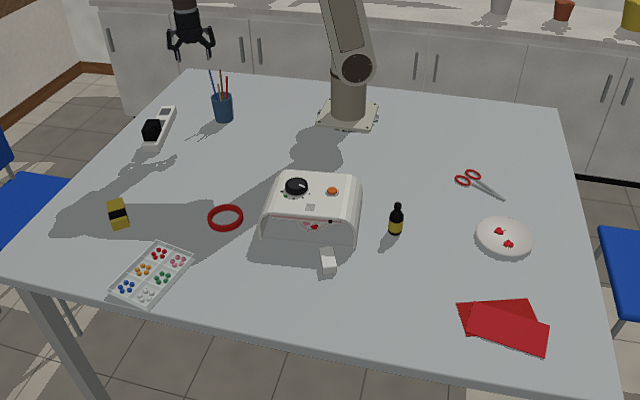

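View pics/side1.png

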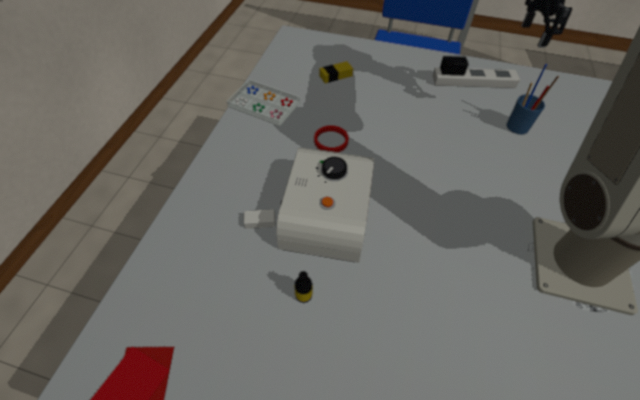

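The scene view shows the dial at (296,186) and the orange button at (332,190). In the side view they are at (334,167) and (327,202). I'll measure both in the two views.

```bash
cat > m.py <<'E'
from h import *
def blob(mask,near,r=40):
    n,l,st,c=cv2.connectedComponentsWithStats(mask.astype(np.uint8))
    k=[i for i in range(1,n) if st[i,4]>8 and np.hypot(*(c[i]-near))<r]
    i=max(k,key=lambda i:st[i,4]); return c[i],st[i]
E
python3 - <<'E'
from m import *
for n,d,b in(('scene',(296,186),(332,190)),('side',(334,167),(327,202))):
    im=cv2.imread(f'pics/{n}1.png')[...,::-1].astype(int)
    r,g,bl=im[...,0],im[...,1],im[...,2]
    o,so=blob((r>120)&(r-bl>60)&(r-g>40),b,12)
    k,sk=blob(im.max(2)<70,d,12)
    gm,sg=blob((g-r>15)&(g-bl>5),d,35) if ((g-r>15)&(g-bl>5)).any() else (None,None)
    O=onz(n,o,107);D=onz(n,k,112)
    print(n,o,so,k,sk,gm,sg,O.round(1),D.round(1),np.linalg.norm((O-D)[:2]))
    if gm is not None: print(onz(n,gm,101.5).round(1))
    x,y=d; cv2.imwrite(f'pics/{n}c.png',cv2.resize(im[y-35:y+55,x-50:x+70,::-1].astype(np.uint8),None,fx=4,fy=4,interpolation=2))
a=cv2.imread('pics/scenec.png');b=cv2.imread('pics/sidec.png')
cv2.imwrite('pics/c.png',cv2.resize(np.hstack([a,b]),(800,300)))
E
```

```text
Traceback (most recent call last):
  File "m.py", line 5, in blob
    i=max(k,key=lambda i:st[i,4]); return c[i],st[i]
ValueError: max() iterable argument is empty
```

```bash
python3 - <<'E'
from m import *
for n,d,b in(('scene',(296,186),(332,190)),('side',(334,167),(327,202))):
    im=cv2.imread(f'pics/{n}1.png')[...,::-1].astype(int)
    r,g,bl=im[...,0],im[...,1],im[...,2]
    o,so=blob((r>120)&(r-bl>60)&(r-g>40),b,12)
    k,sk=blob(im.max(2)<70,d,12)
    O=onz(n,o,107);D=onz(n,k,112)
    print(n,o,k,O.round(1),D.round(1),np.linalg.norm((O-D)[:2]))
s=state();Rt=R.from_rotvec(s['tool_rot']).as_matrix();print(Rt.round(3))
E
```

```text
scene [331.89795918 189.7755102 ] [295.72204473 186.2428115 ] [559.4  70.6 107. ] [572.5 -20.4 112. ] 91.94405288015749
side [327.47222222 200.80555556] [333.87145969 167.82352941] [557.1  72.3 107. ] [566.3 -15.7 112. ] 88.45335537722808
[[ 0.933  0.36  -0.001]
 [ 0.36  -0.933  0.002]
 [ 0.    -0.002 -1.   ]]
```

```bash
python3 -m crank '[{"tx":0.3,"ty":-0.175,"tz":-0.03},{"tx":0.3,"ty":-0.175,"tz":-0.03},{"tx":0.3,"ty":-0.175,"tz":-0.03},{"tx":0.3,"ty":-0.175,"tz":-0.03},{"tx":0.3,"ty":-0.175,"tz":-0.03},{"tx":0.3,"ty":-0.175,"tz":-0.03},{"tx":0.3,"ty":-0.175,"tz":-0.03},{"tx":0.3,"ty":-0.175,"tz":-0.03},{"tx":0.3,"ty":-0.175,"tz":-0.03},{"tx":0.3,"ty":-0.175,"tz":-0.03},{"tx":0.3,"ty":-0.175,"tz":-0.03},{"tx":0.3,"ty":-0.175,"tz":-0.03}]' 1 40; python3 -m crank '[{"tx":0},{"tx":0},{"tx":0}]'; python3 - <<'E'
from h import *
s=state();im=snap('wrist','w1.png');print(s)
E
```

```text
{'t': 0.1, 'joint_pos': array([-1.20200259e+00,  2.41342263e-01,  3.87479526e-03,  1.33521063e+00,
        1.87348107e-05,  1.57083156e+00]), 'qd': array([-0.0004333 , -0.00157268,  0.00421417, -0.00194346, -0.00086218,
        0.00025701]), 'tau': array([-9.91877641e-06, -3.73138082e+01,  2.53009987e+01,  1.08327254e-02,
       -4.33794287e-05,  1.55232038e-05]), 'position': array([ 180.03423931, -465.81855976,  209.9057593 ]), 'tool_rot': array([-3.08652151e+00, -5.75628285e-01,  5.12790464e-04]), 'ft_force': array([-0.74809389,  0.12854802, -0.00828374]), 'wrist_torque': array([0.0053059 , 0.03580764, 0.00405642]), 'gripper_force': 0.0, 'finger_gap': 1.0023051081665233}validation failed for argument at $[0]...
validation failed for argument at $[0]...
```

View pics/w1.png

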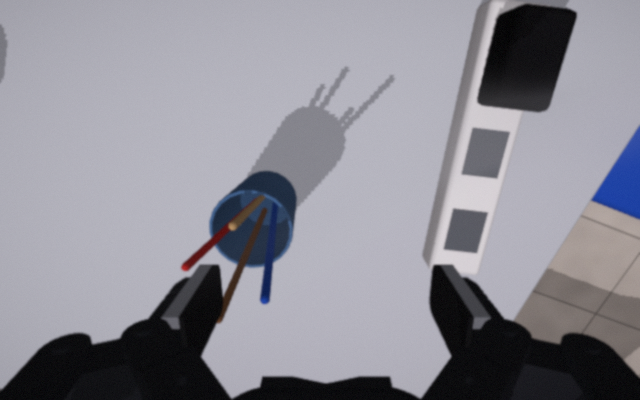

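The moves were refused, probably because each row needs all six keys. The wrist view still shows the pencil cup at (255,220). I'll retry with complete rows.

```bash
python3 -m crank '[{"tx":0.3,"ty":-0.175,"tz":-0.03,"ax":0,"ay":0,"az":0},{"tx":0.3,"ty":-0.175,"tz":-0.03,"ax":0,"ay":0,"az":0},{"tx":0.3,"ty":-0.175,"tz":-0.03,"ax":0,"ay":0,"az":0},{"tx":0.3,"ty":-0.175,"tz":-0.03,"ax":0,"ay":0,"az":0},{"tx":0.3,"ty":-0.175,"tz":-0.03,"ax":0,"ay":0,"az":0},{"tx":0.3,"ty":-0.175,"tz":-0.03,"ax":0,"ay":0,"az":0},{"tx":0.3,"ty":-0.175,"tz":-0.03,"ax":0,"ay":0,"az":0},{"tx":0.3,"ty":-0.175,"tz":-0.03,"ax":0,"ay":0,"az":0},{"tx":0.3,"ty":-0.175,"tz":-0.03,"ax":0,"ay":0,"az":0},{"tx":0.3,"ty":-0.175,"tz":-0.03,"ax":0,"ay":0,"az":0},{"tx":0.3,"ty":-0.175,"tz":-0.03,"ax":0,"ay":0,"az":0},{"tx":0,"ty":0,"tz":0,"ax":0,"ay":0,"az":0}]' 1 40;  python3 - <<'E'
from h import *
s=state();im=snap('wrist','w2.png');print(s['t'],s['position'],s['tool_rot'],s['joint_pos'].round(3))
E
```

```text
t: 1.65
position: [539.4, -15.8, 259.3]
tool_rot: [-3.086, -0.584, 0.001]
ft_force: [-1.1, -0.4, -0.5]
finger_gap: 0.0
gripper_force: 0.0
1.65 [539.43333082 -15.75190892 259.29067594] [-3.08628500e+00 -5.83666041e-01  6.14659919e-04] [-2.900e-02  3.070e-01  2.200e-01  1.484e+00  1.000e-03  2.738e+00]
```

View pics/w2.png

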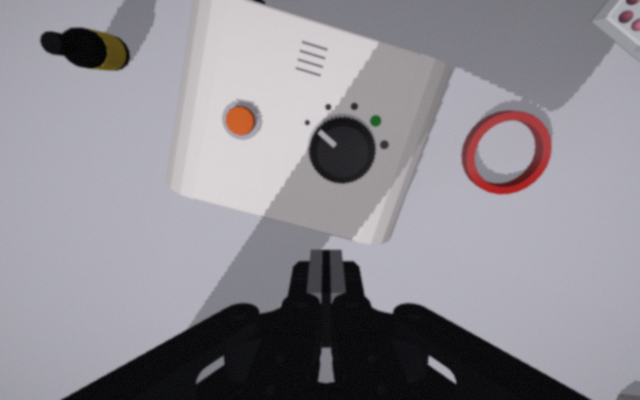

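The dial face is at about (342,150) with its pointer ending near (322,132), close to the first dot at (307,123). The green dot is at (376,121) and the button at (240,120). Next I'll measure precisely.

```bash
cat > meas.py <<'E'
from m import *
import sys
def run(f,dpx,bpx,gpx,s):
    im=cv2.imread('pics/'+f)[...,::-1].astype(int); r,g,b=im[...,0],im[...,1],im[...,2]
    out={}
    m=(im.max(2)<75).astype(np.uint8); m=cv2.morphologyEx(m,cv2.MORPH_CLOSE,np.ones((9,9)))
    c,st=blob(m,dpx,15)
    lab=cv2.connectedComponents(m)[1]; cn=cv2.findContours((lab==lab[int(c[1]),int(c[0])]).astype(np.uint8),0,1)[0][0]
    print('dial blob',c,st)
    D=onz('wrist',c,110,s); print('D(mid)',D.round(1))
    bo,_=blob((r-b>70)&(r>130),bpx,15); B=onz('wrist',bo,109,s)
    gg,_=blob((g-r>40)&(g-b>30),gpx,15); G=onz('wrist',gg,101.5,s)
    print('B',B.round(1),'G',G.round(1),'|DB|',np.hypot(*(B-D)[:2]),'|DG|',np.hypot(*(G-D)[:2]))
    yy,xx=np.mgrid[:400,:640]; R0=np.sqrt(st[2]*st[3])/2
    p=(im.min(2)>100)&(np.hypot(xx-c[0],yy-c[1])<R0*.9)
    P=np.array([onz('wrist',(x,y),118.5,s) for y,x in np.argwhere(p)]); Pm=P.mean(0)
    v=Pm-D; gv=G-D
    print('pointer n',len(P),Pm.round(1),'ang',np.degrees(np.arctan2(v[1],v[0])),'green ang',np.degrees(np.arctan2(gv[1],gv[0])))
    bv=B-D; yaw=np.arctan2(bv[1],bv[0])-np.pi/2
    print('lamp yaw',np.degrees(yaw),'dial value',1.2-(np.arctan2(v[1],v[0])-yaw),'green->',1.2-(np.arctan2(gv[1],gv[0])-yaw))
E
python3 - <<'E'
from meas import *
s=state();run('w2.png',(342,150),(240,120),(376,121),s)
E
```

```text
dial blob [342.78008178 149.41793224] [ 310  117   78   66 3424]
D(mid) [568.7 -21.8 110. ]
B [559.5  69.6 109. ] G [601.2 -39.5 101.5] |DB| 91.77936938142189 |DG| 37.109820901799
pointer n 126 [573.7  -5.4 118.5] ang 72.73658207772928 green ang -28.5702891044333
lamp yaw 5.73068242283818 dial value 0.030526432761218025 green-> 1.7986648897837152
```

```bash
python3 -m crank '[{"tx":0,"ty":0,"tz":0,"ax":0,"ay":0,"az":-0.026},{"tx":0,"ty":0,"tz":0,"ax":0,"ay":0,"az":-0.026},{"tx":0,"ty":0,"tz":0,"ax":0,"ay":0,"az":-0.026},{"tx":0,"ty":0,"tz":0,"ax":0,"ay":0,"az":-0.026},{"tx":0,"ty":0,"tz":0,"ax":0,"ay":0,"az":-0.026},{"tx":0,"ty":0,"tz":0,"ax":0,"ay":0,"az":-0.026},{"tx":0,"ty":0,"tz":0,"ax":0,"ay":0,"az":-0.026},{"tx":0,"ty":0,"tz":0,"ax":0,"ay":0,"az":-0.026},{"tx":0,"ty":0,"tz":0,"ax":0,"ay":0,"az":-0.026},{"tx":0,"ty":0,"tz":0,"ax":0,"ay":0,"az":-0.026},{"tx":0,"ty":0,"tz":0,"ax":0,"ay":0,"az":0},{"tx":0,"ty":0,"tz":0,"ax":0,"ay":0,"az":0}]'
cat > go.py <<'E'
from h import *
def to(target):
    s=state();Rt=R.from_rotvec(s['tool_rot']).as_matrix()
    print('pos',s['position'].round(2),'yaw',np.degrees(np.arctan2(Rt[1,0],Rt[0,0])).round(2),'tilt z',Rt[:,2].round(4),'j',s['joint_pos'].round(2),'F',s['ft_force'].round(1))
    print('shift units',((Rt.T@(np.array(target)-s['position']))/150).round(4))
D=np.array([568,-21,118.5])
E
python3 - <<'E'
from go import *
s=state();Rt=R.from_rotvec(s['tool_rot']).as_matrix()
to(D-20*Rt[:,1]+[0,0,10])
E
```

```text
t: 3.2
position: [537.4, -19.3, 260.2]
tool_rot: [-1.699, -2.643, 0.0]
ft_force: [0.8, -0.8, -0.1]
finger_gap: -0.003
gripper_force: 0.0
pos [537.37 -19.32 260.2 ] yaw 114.54 tilt z [-3.e-04 -1.e-04 -1.e+00] j [-0.04  0.3   0.22  1.48 -0.    1.11] F [ 0.8 -0.8 -0.1]
shift units [-0.095   0.0481  0.8779]
```

```bash
python3 -m crank '[{"tx":-0.032,"ty":0.016,"tz":0.22,"ax":0,"ay":0,"az":0},{"tx":-0.032,"ty":0.016,"tz":0.22,"ax":0,"ay":0,"az":0},{"tx":-0.032,"ty":0.016,"tz":0.22,"ax":0,"ay":0,"az":0},{"tx":0,"ty":0,"tz":0.2,"ax":0,"ay":0,"az":0},{"tx":0,"ty":0,"tz":0,"ax":0,"ay":0,"az":0},{"tx":0,"ty":0,"tz":0,"ax":0,"ay":0,"az":0}]'
python3 - <<'E'
from go import *
s=state();Rt=R.from_rotvec(s['tool_rot']).as_matrix()
to(D-20*Rt[:,1])
im=snap('wrist','w3.png');snap('side','s3.png')
E
```

```text
t: 3.95
position: [551.0, -28.8, 132.4]
tool_rot: [1.695, 2.644, 0.001]
ft_force: [0.3, -0.8, -0.8]
finger_gap: -0.001
gripper_force: 0.0
pos [551.04 -28.83 132.36] yaw 114.68 tilt z [ 1.4e-03 -1.0e-04 -1.0e+00] j [-0.05  0.39 -0.    1.18 -0.    1.09] F [ 0.3 -0.8 -0.8]
shift units [ 0.0003 -0.0089  0.0926]
```

View pics/w3.png

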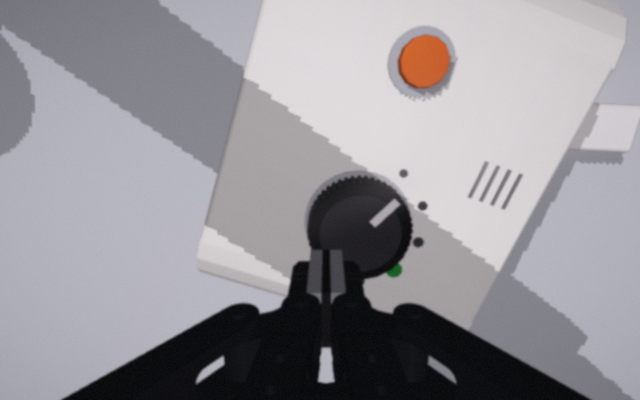

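The tip at (327,250) is over the dial's face, between the axis and the rim. The pointer at (385,213) is still at the first dot. I'll lower onto the top in small steps.

```bash
python3 -m crank '[{"tx":0,"ty":0,"tz":0.03,"ax":0,"ay":0,"az":0},{"tx":0,"ty":0,"tz":0.03,"ax":0,"ay":0,"az":0},{"tx":0,"ty":0,"tz":0.02,"ax":0,"ay":0,"az":0},{"tx":0,"ty":0,"tz":0.005,"ax":0,"ay":0,"az":0},{"tx":0,"ty":0,"tz":0,"ax":0,"ay":0,"az":0}]'; python3 -m crank '[{"tx":0,"ty":0,"tz":0.007,"ax":0,"ay":0,"az":0},{"tx":0,"ty":0,"tz":0,"ax":0,"ay":0,"az":0}]';python3 - <<'E'
from h import *
s=state();im=cv2.imread('pics/w3.png')[...,::-1].astype(int)
from m import blob
c,_=blob((im[...,0]-im[...,2]>70)&(im[...,0]>130),(425,62),15)
s['position']=np.array([551.04,-28.83,132.36]);s['tool_rot']=np.array([1.695,2.644,.001])
print(onz('wrist',c,109,s))
E
```

```text
t: 4.68
position: [550.4, -28.7, 118.3]
tool_rot: [-1.694, -2.645, 0.0]
ft_force: [-0.2, 0.4, -0.0]
finger_gap: 0.002
gripper_force: 0.0
t: 4.92
position: [550.4, -28.7, 117.4]
tool_rot: [-1.694, -2.646, 0.0]
ft_force: [-0.2, 0.2, -0.1]
finger_gap: -0.002
gripper_force: 0.0
[559.14805905  71.79539524 109.        ]
```

```bash
for i in 1; do python3 -m crank '[{"tx":0,"ty":0,"tz":0.005,"ax":0,"ay":0,"az":0},{"tx":0,"ty":0,"tz":0,"ax":0,"ay":0,"az":0}]'; done; python3 -c "
from cell import state; print(state()['ft_force'])"
```

```text
t: 5.18
position: [550.4, -28.7, 116.6]
tool_rot: [-1.694, -2.646, 0.0]
ft_force: [0.1, 0.6, -0.6]
finger_gap: 0.002
gripper_force: 0.0
[ 0.14483664  0.57002116 -0.61265791]
```

```bash
python3 - <<'E'
from h import *
w=snap('wrist');s=snap('side')
a=cv2.resize(w[150:320,230:430],(400,340),interpolation=2);b=cv2.resize(s[120:205,280:380],(400,340),interpolation=2)
cv2.imwrite('pics/v4.png',np.hstack([a,b])[...,::-1])
E
```

```text
(no output)
```

View pics/v4.png

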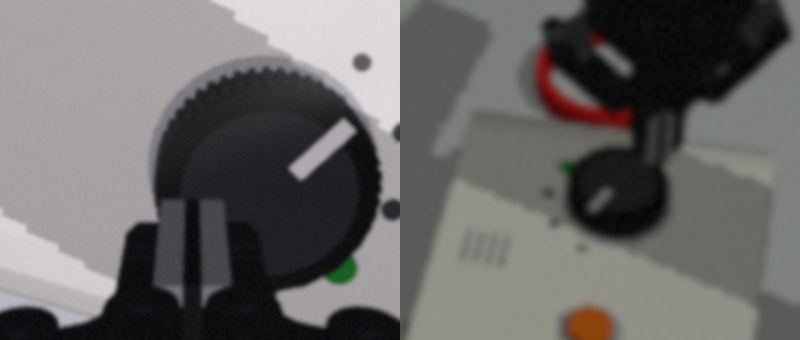

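The tip sits over the left part of the dial face (wrist crop near (195,205), face centre near (272,195)), with no contact yet. I'll keep lowering.

```bash
python3 -m crank '[{"tx":0,"ty":0,"tz":0.004,"ax":0,"ay":0,"az":0},{"tx":0,"ty":0,"tz":0,"ax":0,"ay":0,"az":0}]' | sed -n 2,4p;python3 -m crank '[{"tx":0,"ty":0,"tz":0.004,"ax":0,"ay":0,"az":0},{"tx":0,"ty":0,"tz":0,"ax":0,"ay":0,"az":0}]'| sed -n 2,4p
```

```text
position: [550.4, -28.7, 116.0]
tool_rot: [-1.694, -2.646, 0.0]
ft_force: [0.4, 0.8, 0.1]
position: [550.4, -28.7, 115.4]
tool_rot: [-1.694, -2.646, 0.0]
ft_force: [-0.1, 0.1, -0.2]
```

```bash
python3 -m crank '[{"tx":0,"ty":-0.02,"tz":0,"ax":0,"ay":0,"az":0},{"tx":0,"ty":0,"tz":0.004,"ax":0,"ay":0,"az":0},{"tx":0,"ty":0,"tz":0,"ax":0,"ay":0,"az":0}]' | sed -n 2,4p;python3 -m crank '[{"tx":0,"ty":0,"tz":0.004,"ax":0,"ay":0,"az":0},{"tx":0,"ty":0,"tz":0,"ax":0,"ay":0,"az":0}]'| sed -n 2,4p
python3 - <<'E'
from h import *
w=snap('wrist');s=snap('scene');q=state()
def proj(n,X):
    c=optics.camera_info(n);T=np.array(c['extrinsics']) if 'extrinsics' in c else None
    if T is None:
        M=np.eye(4);M[:3,:3]=R.from_rotvec(q['tool_rot']).as_matrix();M[:3,3]=q['position'];T=np.linalg.inv(M@np.array(c['mount']))
    p=T[:3,:3]@X+T[:3,3];x,y=p[0]/-p[2],-p[1]/-p[2];k=1+c['k1']*(x*x+y*y)
    return c['cx']+c['fx']*x*k,c['cy']+c['fy']*y*k
def draw(n,im):
    im=cv2.resize(im,None,fx=4,fy=4,interpolation=2)
    for z,col in((118.5,(255,0,0)),(101.5,(0,0,255))):
        pts=[proj(n,np.array([568.3+28*np.cos(a),-20.9+28*np.sin(a),z])) for a in np.linspace(0,6.28,60)]
        cv2.polylines(im,[np.int32(np.array(pts)*4+2)],True,col,1)
    u=np.int32(np.array(proj(n,q['position']))*4+2);cv2.circle(im,[int(v) for v in u],4,(0,255,0),-1);return im
a=draw('wrist',w)[600:1200,920:1680];b=draw('scene',s)[560:960,1000:1400]
cv2.imwrite('pics/v5.png',np.hstack([cv2.resize(a,(470,371)),cv2.resize(b,(330,330))[:330].copy() if 0 else cv2.copyMakeBorder(cv2.resize(b,(330,330)),0,41,0,0,0)])[...,::-1])
E
```

```text
position: [547.6, -30.0, 114.8]
tool_rot: [-1.694, -2.646, -0.0]
ft_force: [0.4, -0.3, -0.1]
position: [547.7, -29.9, 114.2]
tool_rot: [-1.694, -2.646, 0.0]
ft_force: [-0.1, -0.1, -0.1]
```

View pics/v5.png

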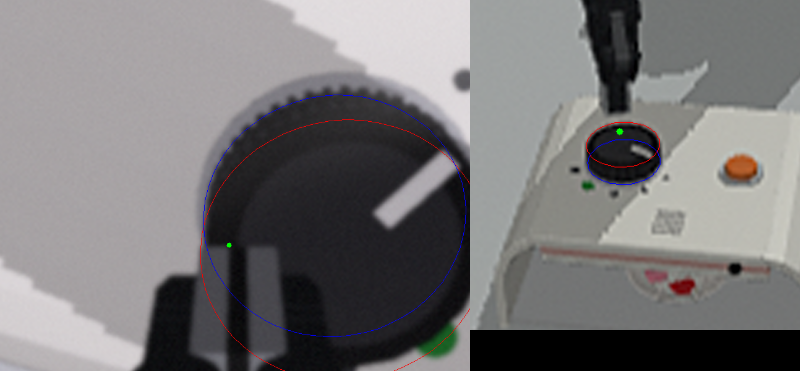

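The scene crop shows the finger's visible end about 20 crop-pixels short of the projected TCP, with lamp surface visible between it and the dial. I'll triangulate the real tip.

```bash
python3 - <<'E'
from h import *
print(env.hold_point_z,[a for a in dir(env) if a[0]!='_'],state()['finger_gap'])
o1,d1=ray('scene',(294.5,173.3));o2,d2=ray('side',(343.8,161.2))
o1=o1+np.array([2.8,1.2,2.4])
d1/=np.linalg.norm(d1);d2/=np.linalg.norm(d2)
t=np.linalg.lstsq(np.c_[d1,-d2],o2-o1,rcond=None)[0]
print(o1+d1*t[0],o2+d2*t[1],'vs TCP 550.4,-28.7,116.6')
E
```

```text
18.700000000000003 ['PlanningError', 'hold_point_z'] -0.0015297288036131417
[546.021953   -30.2434512  132.18230035] [547.44668868 -26.08656012 128.59108935] vs TCP 550.4,-28.7,116.6
```

The triangulated tip is about 14 mm behind the nominal TCP, so the dial hasn't been reached. I'll move out to a radius of about 24 mm, which keeps the grasp point more than 20 mm from the axis, and go on down.

```bash
python3 -m crank '[{"tx":0,"ty":-0.013,"tz":0,"ax":0,"ay":0,"az":0},{"tx":0,"ty":0,"tz":0.01,"ax":0,"ay":0,"az":0},{"tx":0,"ty":0,"tz":0.01,"ax":0,"ay":0,"az":0},{"tx":0,"ty":0,"tz":0,"ax":0,"ay":0,"az":0}]' | sed -n 2,4p;python3 -m crank '[{"tx":0,"ty":0,"tz":0.01,"ax":0,"ay":0,"az":0},{"tx":0,"ty":0,"tz":0,"ax":0,"ay":0,"az":0}]'| sed -n 2,4p;python3 -m crank '[{"tx":0,"ty":0,"tz":0.01,"ax":0,"ay":0,"az":0},{"tx":0,"ty":0,"tz":0,"ax":0,"ay":0,"az":0}]'| sed -n 2,4p
```

```text
position: [545.8, -30.7, 111.0]
tool_rot: [-1.694, -2.645, 0.0]
ft_force: [-0.6, 0.3, -0.2]
position: [545.8, -30.7, 109.6]
tool_rot: [-1.694, -2.645, 0.0]
ft_force: [0.1, 0.4, 1.2]
position: [545.8, -30.7, 108.1]
tool_rot: [-1.694, -2.645, 0.0]
ft_force: [0.6, -0.1, 0.2]
```

```bash
python3 -m crank '[{"tx":0,"ty":0,"tz":0.008,"ax":0,"ay":0,"az":0},{"tx":0,"ty":0,"tz":0,"ax":0,"ay":0,"az":0}]' | sed -n 2,4p;python3 -m crank '[{"tx":0,"ty":0,"tz":0.008,"ax":0,"ay":0,"az":0},{"tx":0,"ty":0,"tz":0,"ax":0,"ay":0,"az":0}]'| sed -n 2,4p;python3 - <<'E'
from h import *
for n,(x,y) in(('scene',(295,185)),('side',(335,165))):
    im=snap(n); np.save('pics/'+n,im); 
a=cv2.resize(np.load('pics/scene.npy')[150:215,255:335],(400,325),interpolation=2);b=cv2.resize(np.load('pics/side.npy')[130:195,295:375],(400,325),interpolation=2)
cv2.imwrite('pics/v6.png',np.hstack([a,b])[...,::-1])
E
```

```text
position: [545.9, -30.7, 107.0]
tool_rot: [-1.694, -2.645, 0.0]
ft_force: [1.3, 0.3, -0.3]
position: [545.9, -30.7, 105.8]
tool_rot: [-1.694, -2.645, 0.0]
ft_force: [-0.6, 0.9, 0.3]
```

View pics/v6.png

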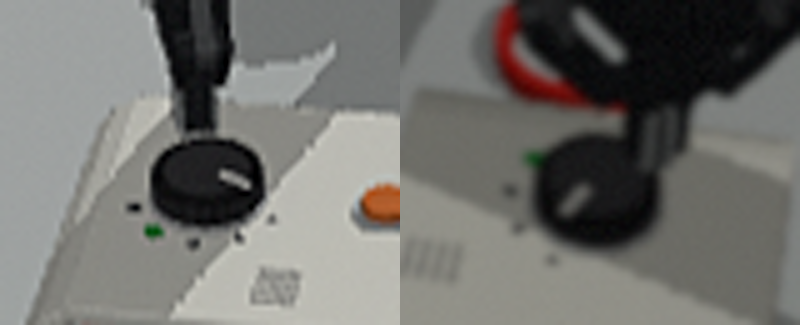

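The tip end is at scene crop (195,133) and side crop (655,170), right at the dial's near edge. I'll triangulate again.

```bash
python3 - <<'E'
from h import *
o1,d1=ray('scene',(294,176.6));o2,d2=ray('side',(346,164))
d1/=np.linalg.norm(d1);d2/=np.linalg.norm(d2)
t=np.linalg.lstsq(np.c_[d1,-d2],o2-o1,rcond=None)[0]
print(o1+d1*t[0],o2+d2*t[1],state()['position'])
# dial-top centres by scene/side
print(onz('scene',(294,176.6),118.5),onz('side',(346,164),118.5))
E
```

```text
[541.85329064 -33.748607   117.81760666] [542.73417467 -31.19359879 115.62900387] [545.91560011 -30.73553117 105.83865269]
[542.7161959  -33.46157524 118.5       ] [542.34052637 -28.5986057  118.5       ]
```

The visible tip is at the very rim of the dial. I'll approach with the pad's 22 mm width along the radius instead (offset along the tool's −x), which gives solid overlap on the top while the grasp point stays at a radius of about 24.5 mm.

```bash
python3 -m crank '[{"tx":0,"ty":0,"tz":-0.133,"ax":0,"ay":0,"az":0},{"tx":-0.083,"ty":0.0815,"tz":0,"ax":0,"ay":0,"az":0},{"tx":-0.083,"ty":0.0815,"tz":0,"ax":0,"ay":0,"az":0},{"tx":0,"ty":0,"tz":0.06,"ax":0,"ay":0,"az":0},{"tx":0,"ty":0,"tz":0.02,"ax":0,"ay":0,"az":0},{"tx":0,"ty":0,"tz":0,"ax":0,"ay":0,"az":0}]' | sed -n 1,4p;python3 -m crank '[{"tx":0,"ty":0,"tz":0.015,"ax":0,"ay":0,"az":0},{"tx":0,"ty":0,"tz":0,"ax":0,"ay":0,"az":0}]'| sed -n 2,4p;python3 -m crank '[{"tx":0,"ty":0,"tz":0.01,"ax":0,"ay":0,"az":0},{"tx":0,"ty":0,"tz":0,"ax":0,"ay":0,"az":0}]'| sed -n 2,4p
python3 -m crank '[{"tx":0,"ty":0,"tz":0.007,"ax":0,"ay":0,"az":0},{"tx":0,"ty":0,"tz":0,"ax":0,"ay":0,"az":0}]'| sed -n 2,4p
```

```text
t: 8.85
position: [577.3, -42.8, 113.0]
tool_rot: [-1.693, -2.644, 0.001]
ft_force: [-0.9, 0.4, 0.3]
position: [578.4, -43.0, 111.6]
tool_rot: [-1.694, -2.646, -0.0]
ft_force: [-0.6, -0.6, -0.5]
position: [578.5, -43.1, 110.0]
tool_rot: [-1.694, -2.646, 0.0]
ft_force: [0.3, 0.1, -0.2]
position: [578.5, -43.1, 108.9]
tool_rot: [-1.694, -2.645, 0.0]
ft_force: [0.4, 0.3, -0.3]
```

```bash
for a in 1; do python3 -m crank '[{"tx":0,"ty":0,"tz":0.007,"ax":0,"ay":0,"az":0},{"tx":0,"ty":0,"tz":0,"ax":0,"ay":0,"az":0}]'| sed -n 2,4p; python3 -m crank '[{"tx":0,"ty":0,"tz":0.007,"ax":0,"ay":0,"az":0},{"tx":0,"ty":0,"tz":0,"ax":0,"ay":0,"az":0}]'| sed -n 2,4p; python3 -m crank '[{"tx":0,"ty":0,"tz":0.007,"ax":0,"ay":0,"az":0},{"tx":0,"ty":0,"tz":0,"ax":0,"ay":0,"az":0}]'| sed -n 2,4p;done
```

```text
position: [578.5, -43.1, 107.8]
tool_rot: [-1.694, -2.645, 0.0]
ft_force: [0.4, 0.8, 0.0]
position: [578.5, -43.2, 106.8]
tool_rot: [-1.694, -2.645, 0.0]
ft_force: [-0.2, -0.4, -0.4]
position: [578.5, -43.1, 105.8]
tool_rot: [-1.694, -2.646, 0.0]
ft_force: [-0.3, 0.2, 0.2]
```

```bash
for a in 1; do python3 -m crank '[{"tx":0,"ty":0,"tz":0.007,"ax":0,"ay":0,"az":0},{"tx":0,"ty":0,"tz":0,"ax":0,"ay":0,"az":0}]'| sed -n 2,4p; python3 -m crank '[{"tx":0,"ty":0,"tz":0.007,"ax":0,"ay":0,"az":0},{"tx":0,"ty":0,"tz":0,"ax":0,"ay":0,"az":0}]'| sed -n 2,4p;done
python3 - <<'E'
from h import *
s=state();w=snap('wrist');np.save('pics/w',w);sc=snap('scene');si=snap('side')
a=cv2.resize(w[100:320,200:460],(400,338),interpolation=2);b=cv2.resize(sc[150:215,255:335],(400,338),interpolation=2);c=cv2.resize(si[120:200,290:390],(400,338),interpolation=2)
# also text-check: dark finger silhouette
cv2.imwrite('pics/v7.png',cv2.resize(np.hstack([a,b,c]),(800,225))[...,::-1])
E
```

```text
position: [578.5, -43.1, 104.7]
tool_rot: [-1.694, -2.645, 0.0]
ft_force: [-0.6, -1.1, 0.4]
position: [578.5, -43.1, 103.7]
tool_rot: [-1.694, -2.646, 0.0]
ft_force: [0.1, 0.5, 0.6]
```

View pics/v7.png

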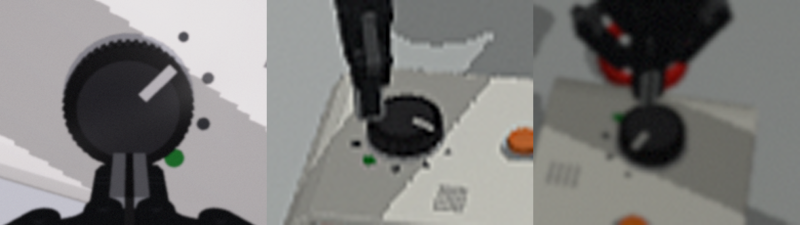

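The finger now hangs just outside the dial rim: the wrist crop shows its end at (130,152) against the dial's edge, and the scene crop shows it left of the rim. So my dial centre is a few mm off. I'll refit it from the ring of dots in the wrist pictures.

```bash
cat > dots.py <<'E'
from m import *
from scipy.optimize import least_squares
def fit(im,s,d0,verbose=1):
    im=im.astype(int);r,g,b=im[...,0],im[...,1],im[...,2]
    Rt=R.from_rotvec(s['tool_rot']).as_matrix()
    masks=[(im.max(2)<110),((g-r>40)&(g-b>20))]
    P=[]
    for m in masks:
        n,l,st,c=cv2.connectedComponentsWithStats(m.astype(np.uint8))
        for i in range(1,n):
            if 6<st[i,4]<400:
                X=onz('wrist',c[i],100,s); q=np.hypot(*(X-d0)[:2])
                if 30<q<47: P.append(X[:2])
    P=np.array(P)
    C=least_squares(lambda c:np.hypot(*(P-c).T)-38.5,d0[:2],loss='soft_l1').x
    v=P-C;print('centre',C.round(1),'r',np.hypot(*v.T).round(1),'ang',np.degrees(np.arctan2(v[:,1],v[:,0])).round(0),'in tool',(Rt.T@(np.r_[C,118.5]-s['position'])).round(1))
    return C
E
python3 - <<'E'
from dots import *
d0=np.array([567,-20,100.])
def S(p,r): return dict(position=np.array(p),tool_rot=np.array(r))
fit(cv2.imread('pics/w2.png')[...,::-1],S([539.433,-15.752,259.29],[-3.08628,-.583666,.000615]),d0)
fit(cv2.imread('pics/w3.png')[...,::-1],S([551.04,-28.83,132.36],[1.695,2.644,.001]),d0)
fit(np.load('pics/w.npy'),state(),d0)
E
```

```text
centre [567.  -21.9] r [38.5 38.6 38.5 38.4 38.4 38.5] ang [  6.  40. -29.  74. -63. -29.] in tool [ 23.5  15.9 140.8]
centre [568.9 -19.7] r [38.7 38.5 38.  38.9] ang [ 75.  41.   7. -28.] in tool [ 0.9 20.  13.9]
centre [568.8 -19.4] r [38.6 38.5 38.3 38.7] ang [ 74.  40.   6. -28.] in tool [ 25.6   1.  -14.7]
```

The dots confirm the centre at about (568.2,−20.5), so the TCP's radius is about 25 mm. The tip must sit up to 20 mm behind the TCP, so contact is still ahead, near TCP z 99. I'll keep lowering gently.

```bash
for a in 1; do python3 -m crank '[{"tx":0,"ty":0,"tz":0.007,"ax":0,"ay":0,"az":0},{"tx":0,"ty":0,"tz":0,"ax":0,"ay":0,"az":0}]'| sed -n 2,4p; python3 -m crank '[{"tx":0,"ty":0,"tz":0.007,"ax":0,"ay":0,"az":0},{"tx":0,"ty":0,"tz":0,"ax":0,"ay":0,"az":0}]'| sed -n 2,4p;python3 -m crank '[{"tx":0,"ty":0,"tz":0.007,"ax":0,"ay":0,"az":0},{"tx":0,"ty":0,"tz":0,"ax":0,"ay":0,"az":0}]'| sed -n 2,4p;done
```

```text
position: [578.5, -43.1, 102.6]
tool_rot: [-1.694, -2.645, 0.0]
ft_force: [-0.2, 0.4, -0.2]
position: [578.5, -43.1, 101.5]
tool_rot: [-1.694, -2.645, 0.0]
ft_force: [0.4, 0.1, 1.6]
position: [578.5, -43.1, 100.5]
tool_rot: [-1.694, -2.646, 0.0]
ft_force: [0.1, -0.8, -0.1]
```

```bash
for a in 1; do python3 -m crank '[{"tx":0,"ty":0,"tz":0.006,"ax":0,"ay":0,"az":0},{"tx":0,"ty":0,"tz":0,"ax":0,"ay":0,"az":0}]'| sed -n 2,4p; python3 -m crank '[{"tx":0,"ty":0,"tz":0.006,"ax":0,"ay":0,"az":0},{"tx":0,"ty":0,"tz":0,"ax":0,"ay":0,"az":0}]'| sed -n 2,4p;python3 -m crank '[{"tx":0,"ty":0,"tz":0.006,"ax":0,"ay":0,"az":0},{"tx":0,"ty":0,"tz":0,"ax":0,"ay":0,"az":0}]'| sed -n 2,4p;done
```

```text
position: [578.5, -43.1, 99.6]
tool_rot: [-1.694, -2.645, 0.0]
ft_force: [0.1, 0.6, -0.1]
position: [578.5, -43.1, 98.7]
tool_rot: [-1.694, -2.645, 0.0]
ft_force: [0.1, -0.9, 0.3]
position: [578.7, -43.1, 98.0]
tool_rot: [1.694, 2.645, 0.0]
ft_force: [-0.3, 0.6, 0.6]
```

```bash
for a in 1; do python3 -m crank '[{"tx":0,"ty":0,"tz":0.004,"ax":0,"ay":0,"az":0},{"tx":0,"ty":0,"tz":0,"ax":0,"ay":0,"az":0}]'| sed -n 2,4p; python3 -m crank '[{"tx":0,"ty":0,"tz":0.003,"ax":0,"ay":0,"az":0},{"tx":0,"ty":0,"tz":0,"ax":0,"ay":0,"az":0}]'| sed -n 2,6p;done; python3 -c "
from cell import state; s=state(); print(s['ft_force'],s['wrist_torque'],s['position'])"
```

```text
position: [579.4, -42.9, 98.0]
tool_rot: [1.693, 2.645, 0.002]
ft_force: [0.7, 1.7, 3.1]
position: [579.5, -42.9, 97.9]
tool_rot: [1.693, 2.644, 0.002]
ft_force: [0.1, 1.6, 5.6]
finger_gap: 0.003
gripper_force: 2.9
[0.08313677 1.6092899  5.64294878] [0.29199012 0.00942601 0.01596001] [579.46305453 -42.86279752  97.90864827]
```

Contact: 5.6 N upward. The arm gives about 5.5 N/mm. I'll press to about 10 N and turn clockwise about the dial axis at (25,0) in the tool frame, starting with three rows of 9°.

```bash
python3 -m crank '[{"tx":0,"ty":0,"tz":0.006,"ax":0,"ay":0,"az":0},{"tx":0.002,"ty":-0.026,"tz":0,"ax":0,"ay":0,"az":0.025},{"tx":0.002,"ty":-0.026,"tz":0,"ax":0,"ay":0,"az":0.025},{"tx":0.002,"ty":-0.026,"tz":0,"ax":0,"ay":0,"az":0.025},{"tx":0,"ty":0,"tz":0,"ax":0,"ay":0,"az":0}]'
cat > chk.py <<'E'
from dots import *
def chk(C=None):
    s=state();w=optics.read_camera('wrist');im=w.astype(int);np.save('pics/w',w)
    d0=np.array([568.2,-20.5,100.]);
    try: fit(w,s,d0)
    except Exception as e: print(e)
    n,l,st,c=cv2.connectedComponentsWithStats(((im.min(2)>95)&(im.max(2)-im.min(2)<40)).astype(np.uint8))
    for i in range(1,n):
        X=onz('wrist',c[i],118.5,s)
        v=(X-[568.2,-20.5,118.5])[:2]
        if 30<st[i,4]<1500 and np.hypot(*v)<27: a=np.arctan2(v[1],v[0]);print('ptr',c[i].round(),st[i,4],'r',np.hypot(*v).round(1),'value',round(1.2-(a-.1),3))
    print('pos',s['position'].round(1),'F',s['ft_force'].round(1),'j6',s['joint_pos'][5].round(2))
E
python3 -c "
from chk import chk; chk()"
```

```text
t: 13.62
position: [568.4, -46.0, 97.8]
tool_rot: [2.264, 2.173, 0.003]
ft_force: [-0.6, -0.5, 9.0]
finger_gap: 0.004
gripper_force: 4.5
centre [568.7 -19.1] r [38.5 38.5 38.5 38.5] ang [ 74.  40.   6. -28.] in tool [ 26.9  -0.7 -20.7]
ptr [347. 181.] 528 r 19.3 value 0.435
pos [568.4 -46.   97.8] F [-0.6 -0.5  9. ] j6 1.53
```

It turns with the finger: the dial reads 0.435. Continuing.

```bash
python3 -m crank '[{"tx":0.002,"ty":-0.027,"tz":0,"ax":0,"ay":0,"az":0.025},{"tx":0.002,"ty":-0.027,"tz":0,"ax":0,"ay":0,"az":0.025},{"tx":0.002,"ty":-0.027,"tz":0,"ax":0,"ay":0,"az":0.025},{"tx":0.002,"ty":-0.027,"tz":0,"ax":0,"ay":0,"az":0.025},{"tx":0.002,"ty":-0.027,"tz":0,"ax":0,"ay":0,"az":0.025},{"tx":0.002,"ty":-0.027,"tz":0,"ax":0,"ay":0,"az":0.025},{"tx":0,"ty":0,"tz":0,"ax":0,"ay":0,"az":0}]'
python3 -c "
from chk import chk; chk()"
```

```text
t: 14.55
position: [546.7, -36.0, 97.8]
tool_rot: [3.003, 0.907, 0.0]
ft_force: [-3.6, -4.5, 12.0]
finger_gap: 0.001
gripper_force: 6.0
centre [569.  -19.2] r [38.5 38.6 38.3 38.3 38.5] ang [ 40.   6.  74. -63. -28.] in tool [ 27.9  -1.5 -20.7]
ptr [348. 182.] 529 r 18.6 value 1.318
pos [546.7 -36.   97.8] F [-3.6 -4.5 12. ] j6 2.49
```

```bash
python3 -m crank '[{"tx":0.002,"ty":-0.027,"tz":0,"ax":0,"ay":0,"az":0.025},{"tx":0.002,"ty":-0.027,"tz":0,"ax":0,"ay":0,"az":0.025},{"tx":0.002,"ty":-0.027,"tz":0,"ax":0,"ay":0,"az":0.025},{"tx":0,"ty":0,"tz":0,"ax":0,"ay":0,"az":0},{"tx":0,"ty":0,"tz":0,"ax":0,"ay":0,"az":0}]'
python3 -c "
from chk import chk; chk()"
```

```text
t: 15.22
position: [541.5, -24.4, 97.7]
tool_rot: [3.133, 0.182, -0.001]
ft_force: [-5.5, -2.5, 12.6]
finger_gap: -0.004
gripper_force: 6.2
centre [569.1 -19.4] r [38.6 38.5 38.4 38.3 38.3 38.5] ang [  6. -28.  39. -62.  74. -28.] in tool [ 27.9  -1.7 -20.8]
ptr [350. 183.] 519 r 18.0 value 1.791
pos [541.5 -24.4  97.7] F [-5.5 -2.5 12.6] j6 2.98
```

The dial reads 1.79, so I'll lift off and verify.

```bash
python3 -m crank '[{"tx":0,"ty":0,"tz":-0.03,"ax":0,"ay":0,"az":0},{"tx":0,"ty":0,"tz":-0.2,"ax":0,"ay":0,"az":0},{"tx":0,"ty":0,"tz":-0.2,"ax":0,"ay":0,"az":0},{"tx":0,"ty":0,"tz":0,"ax":0,"ay":0,"az":0},{"tx":0,"ty":0,"tz":0,"ax":0,"ay":0,"az":0}]'
python3 - <<'E'
from chk import *
chk()
s=state();im=np.load('pics/w.npy').astype(int)
m=(im[...,0]-im[...,2]>70)&(im[...,0]>130)
n,l,st,c=cv2.connectedComponentsWithStats(m.astype(np.uint8))
for i in range(1,n):
    if st[i,4]>80:
        X=onz('wrist',c[i],109,s);print('B?',c[i],st[i,4],X.round(1))
from go import to
to([559.3,70.9,99])
E
```

```text
t: 15.9
position: [541.7, -22.6, 159.4]
tool_rot: [-3.136, -0.184, 0.003]
ft_force: [0.2, -0.0, -0.1]
finger_gap: -0.001
gripper_force: 0.0
centre [569.2 -19.3] r [38.5 38.5 38.6 38.4 38.3 38.5] ang [  6. -29.  40. -63.  74. -29.] in tool [27.7 -0.1 40.9]
ptr [344. 154.] 267 r 18.1 value 1.712
pos [541.7 -22.6 159.4] F [ 0.2 -0.  -0.1] j6 2.98
B? [559.59355194 108.4836043 ] 3629 [ 623.1 -147.   109. ]
B? [175.65907173 170.85991561] 1185 [561.   70.9 109. ]
pos [541.41 -22.65 159.01] yaw 6.73 tilt z [-2.6e-03  1.0e-04 -1.0e+00] j [-0.04  0.35  0.02  1.24 -0.    2.98] F [-0.   0.2 -0. ]
shift units [ 0.1926 -0.6052  0.3998]
```

The pointer is at the green detent: 1.80 when taken against the centre from this view. Button at (560,71). Moving over it and down.

```bash
python3 -m crank '[{"tx":0.098,"ty":-0.303,"tz":0,"ax":0,"ay":0,"az":0},{"tx":0.098,"ty":-0.302,"tz":0,"ax":0,"ay":0,"az":0},{"tx":0,"ty":0,"tz":0,"ax":0,"ay":0,"az":0},{"tx":0,"ty":0,"tz":0.2,"ax":0,"ay":0,"az":0},{"tx":0,"ty":0,"tz":0.2,"ax":0,"ay":0,"az":0},{"tx":0,"ty":0,"tz":0.04,"ax":0,"ay":0,"az":0},{"tx":0,"ty":0,"tz":0,"ax":0,"ay":0,"az":0},{"tx":0,"ty":0,"tz":0,"ax":0,"ay":0,"az":0}]'
python3 - <<'E'
from go import *
to([560,70.9,83]);w=snap('wrist');s=snap('scene')
a=cv2.resize(w[100:300,200:450],(400,320));b=cv2.resize(s[150:230,270:370],(400,320),interpolation=2)
cv2.imwrite('pics/v8.png',np.hstack([a,b])[...,::-1])
E
```

```text
t: 16.95
position: [562.2, 68.4, 95.7]
tool_rot: [-3.134, -0.189, -0.003]
ft_force: [0.0, 0.9, 0.3]
finger_gap: 0.001
gripper_force: 0.0
pos [562.18  68.41  95.71] yaw 6.92 tilt z [ 0.002   0.0021 -1.    ] j [ 0.12  0.44 -0.02  1.11  0.    3.14] F [0.  0.9 0.3]
shift units [-0.0126 -0.0181  0.0847]
```

View pics/v8.png

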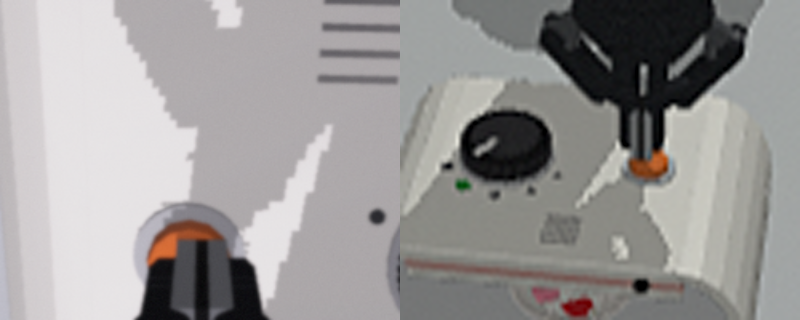

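The tip is over the orange button (scene crop (640,160)), and the pointer points to the green dot. Joint 6 is at its limit, so I'll turn back a little, centre, then press.

```bash
python3 -m crank '[{"tx":-0.01,"ty":-0.018,"tz":0,"ax":0,"ay":0,"az":-0.02},{"tx":0,"ty":0,"tz":0.02,"ax":0,"ay":0,"az":-0.01},{"tx":0,"ty":0,"tz":0.015,"ax":0,"ay":0,"az":0},{"tx":0,"ty":0,"tz":0,"ax":0,"ay":0,"az":0}]' | sed -n 1,4p; python3 -m crank '[{"tx":0,"ty":0,"tz":0.015,"ax":0,"ay":0,"az":0},{"tx":0,"ty":0,"tz":0,"ax":0,"ay":0,"az":0}]'| sed -n 2,4p; python3 -m crank '[{"tx":0,"ty":0,"tz":0.01,"ax":0,"ay":0,"az":0},{"tx":0,"ty":0,"tz":0,"ax":0,"ay":0,"az":0}]'| sed -n 2,4p
```

```text
t: 17.55
position: [559.5, 71.1, 89.4]
tool_rot: [-3.102, -0.483, -0.001]
ft_force: [0.8, -0.3, 0.1]
position: [559.8, 71.2, 87.2]
tool_rot: [-3.102, -0.484, -0.001]
ft_force: [-0.7, -0.3, 1.7]
position: [559.8, 71.2, 85.7]
tool_rot: [-3.102, -0.484, -0.001]
ft_force: [0.5, -0.2, 2.2]
```

```bash
python3 -m crank '[{"tx":0,"ty":0,"tz":0.012,"ax":0,"ay":0,"az":0},{"tx":0,"ty":0,"tz":0.01,"ax":0,"ay":0,"az":0},{"tx":0,"ty":0,"tz":0,"ax":0,"ay":0,"az":0}]'| sed -n 2,4p; python3 -m crank '[{"tx":0,"ty":0,"tz":0.008,"ax":0,"ay":0,"az":0},{"tx":0,"ty":0,"tz":0,"ax":0,"ay":0,"az":0},{"tx":0,"ty":0,"tz":0,"ax":0,"ay":0,"az":0}]'| sed -n 2,4p
```

```text
position: [559.8, 71.2, 83.4]
tool_rot: [-3.102, -0.484, -0.002]
ft_force: [-0.7, -0.2, 9.5]
position: [559.9, 71.2, 83.3]
tool_rot: [-3.102, -0.484, -0.004]
ft_force: [-3.6, 0.1, 14.0]
```

It has bottomed out at 83.3 mm with force rising to 14 N. Lifting off and checking.

```bash
python3 -m crank '[{"tx":0,"ty":0,"tz":-0.1,"ax":0,"ay":0,"az":0},{"tx":0,"ty":0,"tz":-0.25,"ax":0,"ay":0,"az":0},{"tx":0,"ty":0,"tz":-0.25,"ax":0,"ay":0,"az":0},{"tx":0,"ty":0,"tz":0,"ax":0,"ay":0,"az":0},{"tx":0,"ty":0,"tz":0,"ax":0,"ay":0,"az":0},{"tx":0,"ty":0,"tz":0,"ax":0,"ay":0,"az":0}]'
python3 - <<'E'
from chk import *
chk()
im=snap('scene').astype(int);print('button scene',blob((im[...,0]>120)&(im[...,0]-im[...,2]>60)&(im[...,0]-im[...,1]>40),(332,190),12)[0],'was 331.9,189.8')
print(blob(im.max(2)<70,(296,186),12)[0],'was 295.7,186.2')
E
```

```text
t: 19.55
position: [558.2, 70.8, 169.2]
tool_rot: [-3.102, -0.484, 0.006]
ft_force: [0.1, 0.0, -1.3]
finger_gap: 0.0
gripper_force: 0.0
centre [569.2 -18.7] r [38.6 38.5 38.4 38.5 38.5] ang [  6.  40. -28.  74. -29.] in tool [-16.7  88.8  50.5]
ptr [485. 224.] 213 r 17.8 value 1.676
pos [558.2  70.8 169.2] F [ 0.1  0.  -1.3] j6 2.96
button scene [331.89795918 189.7755102 ] was 331.9,189.8
[296.13354037 186.09937888] was 295.7,186.2
```

The dial reads 1.79 with the centre from this view. The button is up and the lamp hasn't moved.

```bash
python3 -c "
from cell import workorder; print(workorder.finish_job())"
```

```text
the job is handed in; nothing more can be done
None
```

The job is handed in: the dial clicked in at the green mark (about 1.79 rad by camera), start was then pressed to its stop and came back up, and the lamp showed no movement in the last pictures; I did not measure the dish, bottle, tape and block again, and no verdict came back.

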